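# Click-check a door interlock switch

### The arm

A 6-joint arm with a two-finger parallel gripper is mounted at the origin on a cart in front of the work surface, level with it; the furniture and walls round the work are solid. World frame = base frame: x ahead of the robot, y to its left, z up, the work surface at z = 0. Lengths are in m, angles in rad, forces in N, time in s.
With the tool pointing down it reaches from about 0.4 to 0.825 m from the base axis. Payload 7 kg.
Tool frame: the origin (TCP) lies between the finger pads; the fingertips stand 8 mm ahead of it and the grasp point (between the pads) lies 11 mm behind it (arm.finger_overhang is the distance from the TCP to the fingertips, in m); z points along the fingers, y is the line along which they close (so a half turn about z gives the same grasp; the last joint's range is limited). The gripper opens to 88 mm and grips with 3 to 60 N. Pads are 19 mm wide; open, the fingers measure 130 mm over their backs; the gripper's body (78 mm by 193 mm) begins 47 mm behind the grasp point.
Start: joints at [1.419, 0.359, 0.012, 0, -1.224, -0.288], TCP at [0.287, 0.611, 0.235] pointing down, gripper open.
Joint ranges: [-3.07, 3.07], [-1.43, 2.12], [-1.02, 1.25], [-3.03, 1.67], [-3.05, -0], [-3.03, 3.03]. Speed limits (rad/s): [2.39, 2.39, 3.01, 3.14, 3.14, 3.14].

### API

Orientations are given as [roll, pitch, yaw] about the fixed x, y, z axes, in that order (R = Rz(yaw) Ry(pitch) Rx(roll)).
In Python, from station import arm gives the robot as it stands.
- The arm moves only by the tool move_arm, never from a script. Its argument "rows" is text: rows parted by semicolons, each of 7 numbers parted by spaces: the turn, a rotation vector about the tool's x, y, z in degrees, then the shift along the tool's x, y, z in m, then the finger opening in m, from 0 to 0.0876. A call has 1 to 8 rows; each row shifts and turns the commanded pose from where the row before left it, along the tool's axes as they then stand; what a row does not reach is not made up. A row lasts 1/8 s, in which the tool goes at most 62.5 mm and 10.7 degrees, less where a joint would pass 70% of its speed; a pose out of reach is approached as far as the arm can. A call is refused whole if a number of a shift passes 0.0625 or a number of a turn 10.7, either way. A call with a gripper value outside its range is refused whole. The fingers move at their own pace and stop on an object; "squeeze" is the grip in N (left out, the last holds). Time passes only in rows, so rows that do not move let the fingers close. It gives the time, the measured TCP pose, the force, the opening and the grip force at its end, in the units of the state.
- arm.get_state(): the state, without advancing time (a new reading comes with each control period).
- arm.grab_frame(name): name is "side" or "top"; returns (picture, depth): 400x640x3 uint8, blue, green, red; 400x640 float32, m along the optical axis (not along the pixel's ray), 0 where there is no reading.
- arm.camera_model(name): a dict with "mtx" (3x3 intrinsics, pixels), "k1" (the pictures are not rectified: a ray, as slopes to the right and down, at radius r is drawn at 1 + k1 r^2 times it, then the intrinsics apply), "camera_from_world" (4x4, takes a point from world to camera coordinates). Camera axes: x right, y down, z forward; pixel columns grow to the right and rows downward; lengths in m; the calibration is good to about 2 mm. A picture is of the moment at which its call begins. camera_model takes no time and is no camera call.
- arm.job_done(): hands the job in; it is judged then, once.
The state is a dict: "t": time; "q": joint angles; "qd": joint speeds; "joint_efforts": joint torques, N m; "eef_pos": TCP position; "ee_rot": TCP orientation; "force": force on the tool from outside, world axes, zero at the start; "moment": the same for the moment, N m; "width": finger opening in m; "gripper_force": force on a finger pad.
Only numpy, scipy, OpenCV 4.12 (cv2) and the standard library are available. Lean on these libraries where they do the work, as an engineer would, in place of code of your own. Each camera call takes 0.05 s, during which the arm holds its last target. There are 200 camera calls.

### The job

Two roller lever door switches are mounted on test jigs, each with a dial that shows how far its lever is pressed. Press the roller of the red switch in just until it clicks and the needle of its dial stands in the green band, keep it there for about a second, then let go so that the lever springs all the way back. Never drive that needle into the red band, and leave the blue switch and the other things on the bench alone.

Things in the scene. Friction and masses are not known exactly. Their poses are not given: they have to be found in the camera images.
- red_jig: Fixed jig of the red switch (red roller, red stripe). Origin: centre of the underside of its 105 x 190 mm foot; x to its back, y to its left, z up. Its grey panel (100 mm up the slope, 190 wide) faces the front and rises to the back at 32 degrees; outward normal n = (-0.530, 0, 0.848) in this frame, centre of the face at (0, 0, 0.040). Black switch on the right half, dial on the left half.
- red_hood_edge (a point): Middle of the yellow front edge, underside, of the dark steel hood (66 mm wide, 3 mm thick, top 120 mm above the bench; carried by an upright sheet behind) that reaches over the red roller: 43 mm above the roller's centre and 8 mm farther forward. So the roller cannot be pressed from straight above; come along -n, tilted about 32 degrees.
- red_roller (a point): Centre of the red roller (18 mm across, 14 mm wide, axle parallel to the panel, up the slope); moves with the lever. At rest at (-0.021, -0.030, 0.074) in red_jig's frame, 40 mm off the panel. To press it, push along -n (n: see red_jig); contact begins 9 mm off the centre. The switch body beside it stands 26 mm off the panel.
- red_lever (a joint): Red lever's angle, rad: 0 at rest, grows as the roller is pressed; springs back. Roller 50 mm from the pivot: 0.1 rad is about 5 mm. Resistance grows from 1 N to about 4.5 N at 0.16, then falls to 2 to 3 N at 0.34 (the click, done from 0.22 on); no rise warns of overtravel. Green band: 0.22 to 0.35 (11 to 17 mm). Red band (overtravel): from 0.40 (20 mm).
- red_needle_tip (a point): Tip of the black needle of the red jig's white dial (76 mm across), 32 mm from its axis, which is at y = +48 mm on the panel. It turns 6 rad per rad of lever. Seen from the front it rests pointing down left; pressing turns it clockwise past black ticks, through the green band (59 to 15 degrees left of straight up the panel), a white gap, then the red band (from 2 degrees right of it).
- blue_jig: Fixed test jig of the same build as red_jig, with blue roller and blue stripe, same frame. Leave its switch alone.
- blue_roller (a point): Centre of the blue switch's roller, placed in blue_jig as red_roller is in red_jig.
- blue_lever (a joint): Angle of the blue switch's lever, as red_lever. Must stay near 0.
- glue_pot: White plastic glue bottle, 28 mm across, 63 mm tall, standing; origin at the centre of its underside. Leave it.
- paste_jar: Small jar with white cap and blue label, 42 mm across, 54 mm tall; origin at the centre of its underside. Leave it.

How it is judged:
By the outcome, as a careful person would: the job done as asked, in the order asked, and still so for the second after the job is handed in, with the robot touching nothing.
It also fails if it takes over 38 s, if anything falls off the work surface, if the arm or the gripper's body presses on something with over 40 N, if the wrist force passes 120 N, or if a joint passes its speed limit or range.

## Working session

There is one attempt and no reset: what is moved stays moved. The work goes in short steps, Python scripts to look and compute and a tool call to move; the robot and the scene stay as the last step left them, time stands still between calls to the robot, and variables do not carry over. Pictures are saved under pics/ and viewed, at most 10 in all, crops included, and the job is handed in when it is done.

Besides the shell and the picture viewer there is one more tool, called after "Request:" by a JSON object that holds its "api" and its "payload", one argument or row to a line. move_arm: Moves the arm, as the interface text tells. Its arguments: {"type":"object","properties":{"rows":{"type":"string"},"squeeze":{"type":"number"}},"required":["rows"]}

```bash
mkdir -p pics; ls; python3 - <<'E'
from station import arm
import cv2,numpy as np
for n in("side","top"):
    p,d=arm.grab_frame(n); cv2.imwrite(f"pics/{n}0.png",p); np.save(f"pics/{n}0.npy",d)
    print(n,arm.camera_model(n))
print(arm.get_state(),arm.finger_overhang)
E
```

```text
pics
side {'mtx': array([[361.13706897,   0.        , 317.73300305],
       [  0.        , 361.13706897, 197.99261272],
       [  0.        ,   0.        ,   1.        ]]), 'k1': -0.07027029978124268, 'camera_from_world': array([[ 0.99730718, -0.07249109, -0.01110984, -0.50031054],
       [-0.05006734, -0.56230826, -0.82541062,  0.06295694],
       [ 0.05358776,  0.82374417, -0.5644235 ,  1.18161797],
       [ 0.        ,  0.        ,  0.        ,  1.        ]])}
top {'mtx': array([[476.38842882,   0.        , 325.30097848],
       [  0.        , 476.38842882, 200.79042759],
       [  0.        ,   0.        ,   1.        ]]), 'k1': -0.08470913059635073, 'camera_from_world': array([[-0.02262775, -0.99968197, -0.0111334 , -0.04175363],
       [-0.99218252,  0.02382228, -0.12250042,  0.52217546],
       [ 0.12272668,  0.00827445, -0.99240601,  1.29791821],
       [ 0.        ,  0.        ,  0.        ,  1.        ]])}
{'t': 0.1, 'q': array([ 1.41908663e+00,  3.59329045e-01,  1.11892172e-02, -2.86636843e-04,
       -1.22411136e+00, -2.88098627e-01]), 'qd': array([-0.0015021 , -0.00192503,  0.00375582, -0.00017483, -0.00089079,
       -0.00123874]), 'joint_efforts': array([-1.34774891e-03, -5.84164989e+01,  2.93751293e+01,  7.01547056e+00,
        1.01827996e-02, -4.44940827e-05]), 'eef_pos': array([0.28724544, 0.6103812 , 0.23372827]), 'ee_rot': array([ 3.14012119e+00, -1.55035989e-04, -4.39905803e-01]), 'force': array([-0.93089226, -0.28170685, -1.4164118 ]), 'moment': array([0.01890926, 0.01273273, 0.00223131]), 'gripper_force': 0.0, 'width': 0.08767967982328832} 0.008
```

View pics/side0.png

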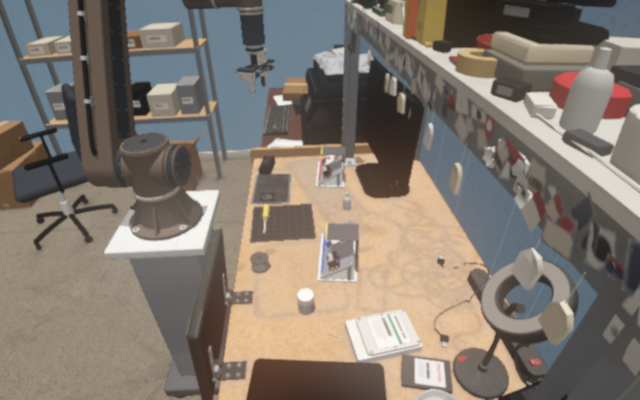

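View pics/top0.png

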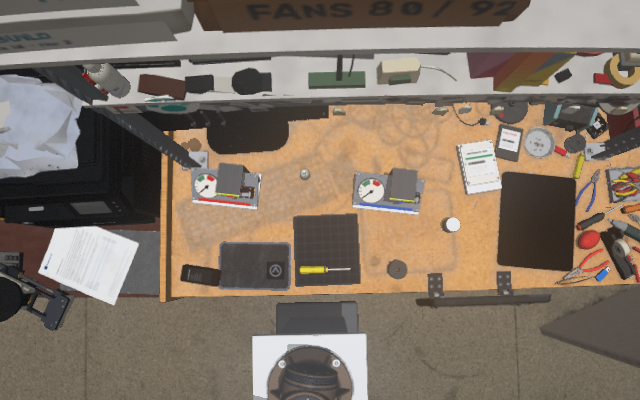

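The top view shows the red-striped jig around (226,187) and the blue-striped one around (388,190). In the side view they are at (330,168) and (338,252). Next I'll zoom in and localise the red jig.

```bash
cat > h.py <<'E'
import numpy as np, cv2
from station import arm
def ray(n,u,v):
    c=arm.camera_model(n); d=np.array([c['k1'],0,0,0,0.])
    x,y=cv2.undistortPoints(np.array([[[u,v]]],float),c['mtx'],d)[0,0]
    T=np.linalg.inv(c['camera_from_world']); return T[:3,3],T[:3,:3]@[x,y,1]
def onz(n,u,v,z):
    o,d=ray(n,u,v); return o+d*(z-o[2])/d[2]
def proj(n,P):
    c=arm.camera_model(n); T=c['camera_from_world']
    return cv2.projectPoints(np.atleast_2d(P).astype(float),cv2.Rodrigues(T[:3,:3])[0],T[:3,3],c['mtx'],np.array([c['k1'],0,0,0,0.]))[0][:,0]
def tri(u1,u2):
    (o,d),(p,e)=ray('side',*u1),ray('top',*u2)
    s=np.linalg.lstsq(np.c_[d,-e],p-o,rcond=None)[0]; a,b=o+s[0]*d,p+s[1]*e
    return (a+b)/2,np.linalg.norm(a-b)
E
python3 - <<'E'
import cv2,numpy as np
from h import *
a=cv2.imread('pics/top0.png')[150:220,180:270]; b=cv2.imread('pics/side0.png')[140:200,300:375]
cv2.imwrite('pics/z0.png',np.hstack([cv2.resize(a,(400,400*70//90),interpolation=cv2.INTER_CUBIC),cv2.resize(b,(389,400*70//90),interpolation=cv2.INTER_CUBIC)]))
for n,(x0,x1,y0,y1) in dict(top=(180,270,150,220),side=(300,375,140,200)).items():
    im=cv2.imread(f'pics/{n}0.png'); D=np.load(f'pics/{n}0.npy')
    h=cv2.cvtColor(im,cv2.COLOR_BGR2HSV)
    m=(((h[...,0]<8)|(h[...,0]>172))&(h[...,1]>130)&(h[...,2]>70)).astype(np.uint8)
    y=((h[...,0]>20)&(h[...,0]<34)&(h[...,1]>130)&(h[...,2]>90)).astype(np.uint8)
    for nm,mm in(('red',m),('yel',y)):
        q=np.zeros_like(mm);q[y0:y1,x0:x1]=mm[y0:y1,x0:x1]
        k,l,s,c=cv2.connectedComponentsWithStats(q)
        for i in range(1,k):
            if s[i,4]>3:
                o,d=ray(n,*c[i]); z=np.median(D[l==i]); print(n,nm,s[i],c[i].round(1),(o+d*z).round(4))
E
```

```text
top red [208 176   6   5  18] [210.2 178.1] [0.5894 0.2643 0.056 ]
top red [228 196   4   2   7] [229.7 196.4] [0.533  0.2039 0.0815]
top red [199 198  51   8 117] [224.  201.4] [0.5283 0.2341 0.0165]
top yel [216 193  23   4  36] [227.6 194.3] [0.5337 0.2017 0.1189]
```

View pics/z0.png

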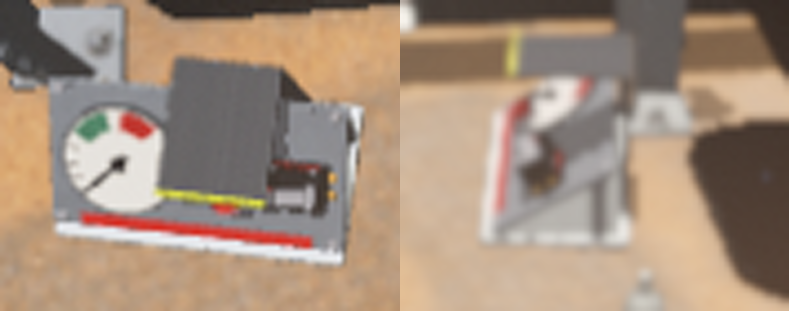

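```bash
python3 - <<'E'
from h import *
im=cv2.imread('pics/top0.png'); h=cv2.cvtColor(im,cv2.COLOR_BGR2HSV)
def pts(m,box):
    x0,x1,y0,y1=box; v,u=np.nonzero(m[y0:y1,x0:x1]); return np.c_[u+x0,v+y0].astype(float)
red=((h[...,0]<8)|(h[...,0]>172))&(h[...,1]>130)&(h[...,2]>70)
yel=(h[...,0]>20)&(h[...,0]<34)&(h[...,1]>130)&(h[...,2]>90)
for nm,p,z in(('stripe',pts(red,(190,256,198,210)),.0165),('hood',pts(yel,(210,242,190,199)),.120)):
    P=np.array([onz('top',*q,z) for q in p])[:,:2]; c=P.mean(0); w=np.linalg.svd(P-c)[2][0]; w*=np.sign(w[1])
    t=(P-c)@w; print(nm,c.round(4),'yaw',np.degrees(np.arctan2(-w[0],w[1])).round(2),'len',np.ptp(t).round(4),'mid',(c+w*(t.max()+t.min())/2).round(4))
    yaw=np.arctan2(-w[0],w[1])
    R=np.array([[np.cos(yaw),-np.sin(yaw)],[np.sin(yaw),np.cos(yaw)]])
    off={'stripe':[-.038,0],'hood':[-.029,-.03]}[nm]
    o=c-R@off; print(' origin',o.round(4),'roller',(o+R@[-.021,-.030]).round(4))
E
```

```text
stripe [0.5283 0.2342] yaw -7.85 len 0.1454 mid [0.5283 0.2343]
 origin [0.5659 0.229 ] roller [0.541  0.2022]
hood [0.5335 0.2015] yaw -8.35 len 0.0591 mid [0.5337 0.2029]
 origin [0.5666 0.227 ] roller [0.5415 0.2003]
```

```bash
cat >> h.py <<'E'
from scipy.spatial.transform import Rotation as Ro
RJ=Ro.from_euler('z',-8,degrees=True).as_matrix(); OJ=np.array([.5662,.2283,0])
def J(p): return OJ+RJ@np.array(p)
N=RJ@np.array([-.530,0,.848]); U=RJ@np.array([.848,0,.530]); Y=RJ[:,1]
ROL=J([-.021,-.030,.074])
RT=Ro.from_euler('xyz',[180,-32,-8],degrees=True)
def goal(off,dy=.006,du=-.003): # off: fingertip distance along n from rest contact
    return ROL+N*(.009+off+arm.finger_overhang)+Y*dy+U*du
def plan(P):
    s=arm.get_state(); R=Ro.from_euler('xyz',s['ee_rot'])
    print('t',s['t'],'shift(tool)',R.inv().apply(P-s['eef_pos']).round(4),'turn(deg)',np.degrees((R.inv()*RT).as_rotvec()).round(2),'F',s['force'].round(2),'Fn',(s['force']@N).round(2),'w',s['width'])
def tipoff():
    s=arm.get_state(); return (s['eef_pos']-goal(0))@N
E
python3 - <<'E'
from h import *
print('roller',ROL.round(4),[proj(n,ROL).round(1) for n in('top','side')])
for n in('top','side'):
    C=np.linalg.inv(arm.camera_model(n)['camera_from_world'])[:3,3]; print(n,C.round(3))
    g=goal(-.014); dc=J([0,.048,.040])
    for r in(dc,dc+U*.032,dc-Y*-.03):
        a,b=RT.inv().apply(C-g),RT.inv().apply(r-g); f=[(z-b[2])/(a[2]-b[2]) for z in(-.058,-.2)]
        print([ (b+(a-b)*k).round(3) for k in f])
plan(goal(.06))
E
```

```text
roller [0.5412 0.2015 0.074 ] [array([[231.2, 193.8]]), array([[324.2, 160.5]])]
top [ 0.358 -0.065  1.352]
[array([ 0.049, -0.041, -0.058]), array([ 0.115,  0.002, -0.2  ])]
[array([ 0.079, -0.041, -0.058]), array([ 0.141,  0.002, -0.2  ])]
[array([ 0.049, -0.069, -0.058]), array([ 0.115, -0.022, -0.2  ])]
side [ 0.439 -0.974  0.713]
[array([ 0.075,  0.159, -0.058]), array([ 0.176,  0.484, -0.2  ])]
[array([ 0.101,  0.159, -0.058]), array([ 0.194,  0.484, -0.2  ])]
[array([ 0.075,  0.135, -0.058]), array([ 0.176,  0.467, -0.2  ])]
t 0.1 shift(tool) [0.3607 0.2687 0.0965] turn(deg) [  4.89  31.76 -16.73] F [-0.93 -0.28 -1.42] Fn -0.73 w 0.08767967982328832
```

Request:
{"api": "move_arm", "payload": {
  "rows": "0 0 0 0.041 0.035 0.0055 0;0 0 0 0.041 0.035 0.0055 0;0 0 0 0.041 0.035 0.0055 0;0 0 0 0.041 0.035 0.0055 0;0 0 0 0.041 0.035 0.0055 0;0 0 0 0.041 0.035 0.0055 0;0 0 0 0.041 0.035 0.0055 0;0 0 0 0.041 0.035 0.0055 0",
  "squeeze": 5
}}

```text
t: 1.1
eef_pos: [0.4652, 0.216, 0.1903]
ee_rot: [3.142, 0.0, -0.44]
force: [0.7, 0.9, 0.3]
width: 0.013
gripper_force: 0.0
```

Request:
{"api": "move_arm", "payload": {
  "rows": "1.2 7.9 -4.2 0 0 0 0;1.2 7.9 -4.2 0 0 0 0;1.2 7.9 -4.2 0 0 0 0;1.2 7.9 -4.2 0 0 0 0;0 0 0 0 0 0 0;0 0 0 0 0 0 0"
}}

```text
t: 1.85
eef_pos: [0.4694, 0.2195, 0.1971]
ee_rot: [3.139, -0.532, -0.154]
force: [0.9, 0.5, 0.3]
width: 0.0008
gripper_force: 0.0
```

```bash
python3 - <<'E'
from h import *
plan(goal(.04))
E
```

```text
t 1.85 shift(tool) [-0.0035  0.001   0.0866] turn(deg) [ 0.56  1.54 -0.68] F [0.93 0.49 0.28] Fn -0.22 w 0.0008177101164655986
```

Request:
{"api": "move_arm", "payload": {
  "rows": "0.5 1.5 -0.7 -0.0035 0.001 0.03 0;0 0 0 0 0 0.03 0;0 0 0 0 0 0.024 0;0 0 0 0 0 0 0;0 0 0 0 0 0 0"
}}

```text
t: 2.48
eef_pos: [0.5229, 0.2267, 0.1466]
ee_rot: [3.118, -0.526, -0.139]
force: [-0.0, 0.2, -0.3]
width: 0.0005
gripper_force: 0.0
```

```bash
python3 - <<'E'
from h import *
plan(goal(.03))
a,_=arm.grab_frame('top'); b,_=arm.grab_frame('side')
cv2.imwrite('pics/z1.png',np.hstack([cv2.resize(a[140:220,180:270],(400,356),interpolation=cv2.INTER_CUBIC),cv2.resize(b[110:200,275:375],(395,356),interpolation=cv2.INTER_CUBIC)]))
E
```

```text
t 2.475 shift(tool) [-0.0222  0.0157  0.0271] turn(deg) [1.31 1.83 0.05] F [-0.02  0.22 -0.28] Fn -0.21 w 0.0005293133102516578
```

View pics/z1.png

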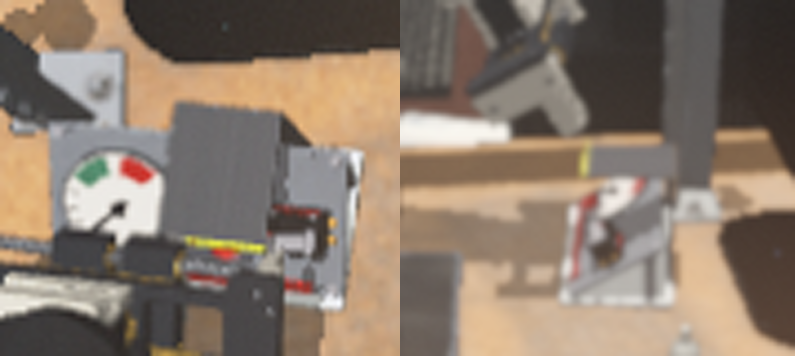

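The side view shows the closed fingers at (575,120) in the crop, up and in front of the yellow hood edge at (585,160). The top view shows the dial needle still at rest. The arm fell short of its command, so I'll check the joints.

```bash
python3 - <<'E'
from h import *
s=arm.get_state(); print(s['q'].round(3),s['qd'].round(3),s['joint_efforts'].round(1),s['eef_pos'],s['ee_rot'],s['moment'].round(2))
R=Ro.from_euler('xyz',s['ee_rot'])
for n in('top','side'): print(proj(n,s['eef_pos']+R.apply([0,0,.008])),proj(n,s['eef_pos']-R.apply([0,0,.058])))
E
```

```text
[ 0.799  0.086 -1.015  1.246 -0.457 -0.515] [ 0.006 -0.008 -0.006  0.013  0.005 -0.004] [ -0.3 -27.8  21.3   1.6  -0.9  -0. ] [0.52244526 0.22734357 0.14706134] [ 3.1193585  -0.52722105 -0.13768458] [ 0.25  1.62 -0.03]
[[216.244014  196.1899844]] [[208.25221749 206.36440764]]
[[319.56490221 141.48076671]] [[310.19447948 126.62744298]]
```

```bash
cat >> h.py <<'E'
TH=20
RT=Ro.from_euler('xyz',[180,-TH,-8],degrees=True)
def goal(off,dy=.006,du=-.002): # back edge of fingertip meets roller
    return ROL+N*(.009+off)+Y*dy+U*du-RT.apply([.0095,0,.008])
E
python3 - <<'E'
from h import *
s=arm.get_state(); print(goal(.05),goal(.03)); plan(goal(.05))
E
```

```text
[0.4978693  0.21366739 0.12724035] [0.50836615 0.21219216 0.11028035]
t 2.575 shift(tool) [-0.0294  0.0168  0.0062] turn(deg) [ 1.220e+00 -1.021e+01 -1.000e-02] F [-0.53 -0.17 -0.84] Fn -0.45 w 0.0005050446762395532
```

Request:
{"api": "move_arm", "payload": {
  "rows": "0 0 0 -0.015 0.008 0 0;0.6 -5 0 -0.014 0.008 0 0;0.6 -5 0 0 0 0 0;0 0 0 0 0 0 0;0 0 0 0 0 0 0"
}}

```text
t: 3.2
eef_pos: [0.5019, 0.2198, 0.1408]
ee_rot: [3.131, -0.356, -0.14]
force: [0.0, 0.1, -0.2]
width: 0.0007
gripper_force: 0.0
```

```bash
python3 - <<'E'
from h import *
plan(goal(.03)); print(arm.get_state()['q'].round(3))
E
```

```text
t 3.2 shift(tool) [-0.0037  0.0063  0.0313] turn(deg) [ 0.6  -0.42  0.  ] F [ 0.03  0.12 -0.18] Fn -0.16 w 0.0007300945170284925
[ 0.925  0.092 -0.858  0.642 -0.545 -0.037]
```

Request:
{"api": "move_arm", "payload": {
  "rows": "0.6 -0.4 0 -0.0037 0.006 0.016 0;0 0 0 0 0 0.015 0;0 0 0 0 0 0 0;0 0 0 0 0 0 0"
}}

```text
t: 3.7
eef_pos: [0.5078, 0.2117, 0.11]
ee_rot: [3.141, -0.347, -0.141]
force: [-0.1, -0.1, 0.0]
width: 0.0005
gripper_force: 0.0
```

```bash
python3 - <<'E'
from h import *
plan(goal(.03)); print(arm.get_state()['q'].round(3))
a,_=arm.grab_frame('top'); b,_=arm.grab_frame('side')
s=arm.get_state(); R=Ro.from_euler('xyz',s['ee_rot']); tip=s['eef_pos']+R.apply([0,0,.008])
for n in('top','side'): print(proj(n,np.array([tip,ROL])))
cv2.imwrite('pics/z2.png',np.hstack([cv2.resize(a[140:220,180:270],(400,356),interpolation=cv2.INTER_CUBIC),cv2.resize(b[110:200,275:375],(395,356),interpolation=cv2.INTER_CUBIC)]))
E
```

```text
t 3.7 shift(tool) [ 0.0006 -0.0006 -0.0001] turn(deg) [ 0.05  0.12 -0.07] F [-0.05 -0.05  0.02] Fn 0.05 w 0.0005123690477503665
[ 0.86   0.133 -0.916  0.746 -0.436 -0.1  ]
[[225.03543292 203.78986425]
 [231.16489584 193.77924128]]
[[315.68213556 152.64178396]
 [324.22941857 160.54197297]]
```

View pics/z2.png

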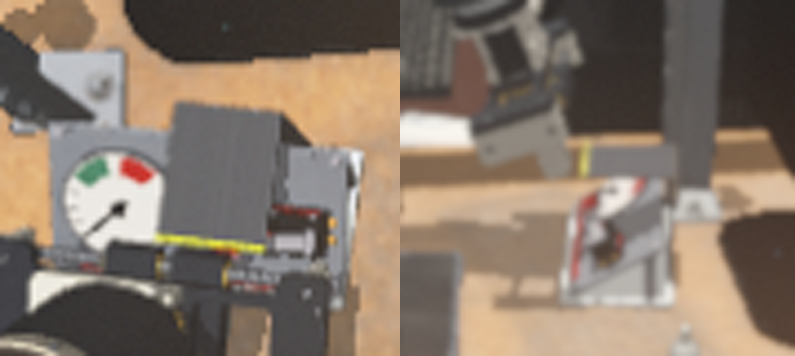

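The side view shows the fingertip at crop (558,172), matching its predicted pixel and in front of and below the hood edge line. The needle is at rest in the top view. Joint 3 is close to its limit, so I'll use a slightly smaller tilt of 17 degrees.

```bash
sed -i 's/^TH=20/TH=17/; s/du=-.002): # back/du=-.004): # back/' h.py; cat >> h.py <<'E'
def needle(tag=None):
    a,_=arm.grab_frame('top'); dc=J([0,.048,.040])+N*.003
    g=cv2.cvtColor(a,cv2.COLOR_BGR2GRAY).astype(np.float32)
    # angle clockwise from up panel, seen from the front (right = -Y): darkness along each radius
    A=np.arange(-180,180,2.); r=np.arange(.012,.029,.001)
    val=[cv2.remap(g,*[k.astype(np.float32).reshape(1,-1) for k in proj('top',np.array([dc+q*(np.cos(t)*U-np.sin(t)*Y) for q in r])).T],cv2.INTER_LINEAR).mean() for t in np.radians(A)]
    if tag: cv2.imwrite(f'pics/{tag}.png',cv2.resize(a[140:220,180:270],(540,480),interpolation=cv2.INTER_CUBIC))
    o=np.argsort(val)[:5]; print('needle',[(A[i],int(val[i])) for i in o]); return A[o[0]]
E
python3 - <<'E'
from h import *
plan(goal(.01)); print(RT.inv().apply(-N).round(3)); needle()
E
```

```text
t 3.8 shift(tool) [0.003  0.     0.0197] turn(deg) [-0.02 -2.89 -0.09] F [ 0.33 -0.36 -0.37] Fn -0.51 w 0.00048315542406735147
[ 0.259 -0.     0.966]
needle [(np.float64(-136.0), 131), (np.float64(-138.0), 133), (np.float64(-134.0), 142), (np.float64(-140.0), 148), (np.float64(22.0), 154)]
```

Request:
{"api": "move_arm", "payload": {
  "rows": "0 -2.9 0 0.003 0 0.01 0;0 0 0 0 0 0.01 0;0 0 0 0 0 0 0;0 0 0 0 0 0 0"
}}

```text
t: 4.35
eef_pos: [0.5165, 0.2102, 0.0916]
ee_rot: [3.141, -0.296, -0.141]
force: [0.6, -0.9, -0.7]
width: 0.0002
gripper_force: 0.0
```

```bash
python3 - <<'E'
from h import *
plan(goal(0)); print(arm.get_state()['q'].round(3)); needle()
E
```

```text
t 4.35 shift(tool) [ 0.0037 -0.0009  0.0087] turn(deg) [ 0.07  0.04 -0.06] F [ 0.55 -0.87 -0.66] Fn -0.91 w 0.0001969205079288927
[ 0.845  0.186 -0.856  0.617 -0.435  0.034]
needle [(np.float64(170.0), 88), (np.float64(172.0), 88), (np.float64(168.0), 89), (np.float64(166.0), 90), (np.float64(174.0), 90)]
```

Request:
{"api": "move_arm", "payload": {
  "rows": "0 0 0 0.002 0 0.005 0;0 0 0 0.0017 0 0.0047 0;0 0 0 0.0008 0 0.0029 0;0 0 0 0 0 0 0;0 0 0 0 0 0 0"
}}

```text
t: 5.03
eef_pos: [0.5252, 0.2107, 0.0812]
ee_rot: [-3.14, -0.296, -0.141]
force: [-3.3, 4.9, 2.3]
width: 0.0006
gripper_force: 2.4
```

```bash
sed -i 's/np.arange(-180,180,2.)/np.arange(-150,60,2.)/' h.py; python3 - <<'E'
from h import *
plan(goal(0)); needle('n1'); print(arm.get_state()['q'].round(3))
E
```

```text
t 5.025 shift(tool) [-0.0014  0.0008 -0.0037] turn(deg) [-0.09  0.03 -0.07] F [-3.35  4.95  2.33] Fn 4.1 w 0.000568924882649452
needle [(np.float64(-114.0), 132), (np.float64(-116.0), 136), (np.float64(-112.0), 138), (np.float64(-118.0), 144), (np.float64(-150.0), 147)]
[ 0.818  0.211 -0.864  0.661 -0.398  0.011]
```

View pics/n1.png

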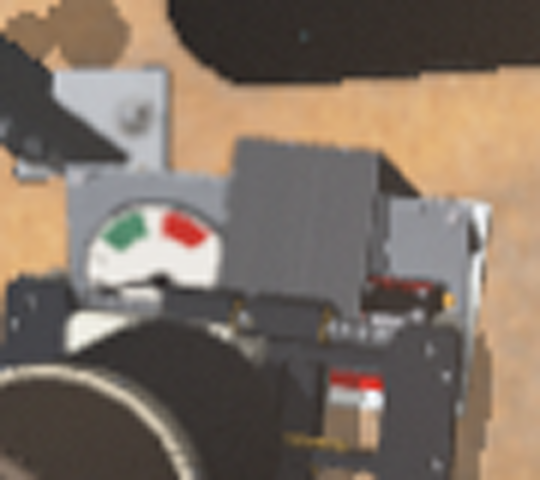

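The needle has turned slightly, from -136 to about -114 degrees (tip near (105,291) in the crop). That matches about 3 mm of press. The sideways force suggests the roller sits on the edge of the finger, so I'll back off, shift toward it and press again.

Request:
{"api": "move_arm", "payload": {
  "rows": "0 0 0 -0.0018 0 -0.0068 0;0 0 0 0 0.003 0 0;0 0 0 0 0.003 0 0;0 0 0 0 0 0 0;0 0 0 0.0008 0 0.0029 0;0 0 0 0.0008 0 0.0029 0;0 0 0 0 0 0 0;0 0 0 0 0 0 0"
}}

```text
t: 6.08
eef_pos: [0.5237, 0.2042, 0.0821]
ee_rot: [-3.141, -0.296, -0.141]
force: [-1.7, 3.2, 2.7]
width: 0.0005
gripper_force: 1.9
```

```bash
python3 - <<'E'
from h import *
plan(goal(-.01,dy=0)); needle()
E
```

```text
t 6.075 shift(tool) [0.0015 0.0003 0.007 ] turn(deg) [-0.03  0.04 -0.08] F [-1.69  3.17  2.69] Fn 3.4 w 0.0004960116229646103
needle [(np.float64(-118.0), 121), (np.float64(-116.0), 122), (np.float64(-120.0), 125), (np.float64(-114.0), 130), (np.float64(-122.0), 133)]
```

Request:
{"api": "move_arm", "payload": {
  "rows": "0 0 0 0.0005 0 0.002 0;0 0 0 0.0005 0 0.002 0;0 0 0 0 0 0 0;0 0 0 0 0 0 0"
}}

```text
t: 6.62
eef_pos: [0.5257, 0.2036, 0.0785]
ee_rot: [-3.141, -0.296, -0.141]
force: [-2.1, 4.2, 5.2]
width: 0.0004
gripper_force: 2.6
```

```bash
python3 - <<'E'
from h import *
plan(goal(-.01,dy=0)); needle(); print(arm.get_state()['q'].round(3))
E
```

```text
t 6.625 shift(tool) [ 0.0005 -0.0001  0.0029] turn(deg) [-0.01  0.05 -0.1 ] F [-2.08  4.21  5.24] Fn 5.84 w 0.00038414430380411603
needle [(np.float64(-90.0), 148), (np.float64(-88.0), 148), (np.float64(-92.0), 149), (np.float64(-146.0), 153), (np.float64(16.0), 153)]
[ 0.803  0.211 -0.876  0.678 -0.385  0.007]
```

Request:
{"api": "move_arm", "payload": {
  "rows": "0 0 0 0.0004 0 0.0015 0;0 0 0 0.0004 0 0.0015 0;0 0 0 0 0 0 0;0 0 0 0 0 0 0"
}}

```text
t: 7.18
eef_pos: [0.5271, 0.2028, 0.0756]
ee_rot: [3.141, -0.295, -0.142]
force: [-1.9, 2.0, 4.9]
width: 0.0006
gripper_force: 2.3
```

```bash
python3 - <<'E'
from h import *
plan(goal(-.01,dy=0)); needle('n2')
E
```

```text
t 7.175 shift(tool) [ 0.     -0.0007 -0.0003] turn(deg) [ 0.05  0.08 -0.11] F [-1.85  2.02  4.86] Fn 5.24 w 0.000612199281048367
needle [(np.float64(-68.0), 141), (np.float64(-136.0), 142), (np.float64(-66.0), 142), (np.float64(-138.0), 142), (np.float64(-134.0), 143)]
```

View pics/n2.png

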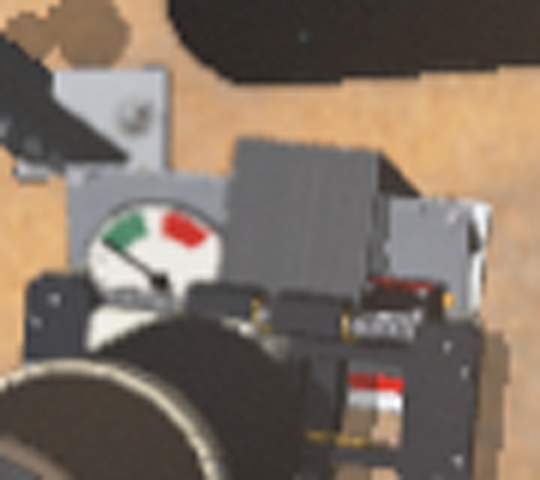

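The needle points to (108,243) in the crop, just short of the green band, at about -66 degrees. It needs about 3.5 mm more.

Request:
{"api": "move_arm", "payload": {
  "rows": "0 0 0 0.0004 0 0.0015 0;0 0 0 0.0004 0 0.0015 0;0 0 0 0 0 0 0;0 0 0 0 0 0 0"
}}

```text
t: 7.72
eef_pos: [0.5286, 0.2025, 0.0728]
ee_rot: [3.141, -0.295, -0.142]
force: [-1.6, 2.5, 2.8]
width: 0.0007
gripper_force: 1.7
```

```bash
python3 - <<'E'
from h import *
plan(goal(-.014,dy=0)); needle('n3')
E
```

```text
t 7.725 shift(tool) [ 0.0004 -0.0007  0.0005] turn(deg) [ 0.06  0.08 -0.11] F [-1.64  2.54  2.76] Fn 3.39 w 0.0006737130016438711
needle [(np.float64(-48.0), 119), (np.float64(-46.0), 120), (np.float64(-50.0), 121), (np.float64(-44.0), 126), (np.float64(-52.0), 126)]
```

View pics/n3.png

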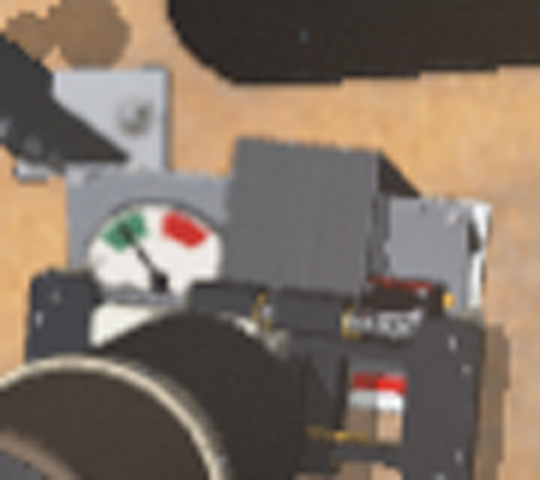

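The needle tip is at (125,230) in the crop, in the middle of the green band, and the force has dropped, so it has clicked. I'll hold, then release.

Request:
{"api": "move_arm", "payload": {
  "rows": "0 0 0 0 0 0 0;0 0 0 0 0 0 0;0 0 0 0 0 0 0;0 0 0 0 0 0 0;0 0 0 0 0 0 0;0 0 0 0 0 0 0;0 0 0 0 0 0 0"
}}

```text
t: 8.65
eef_pos: [0.5287, 0.2027, 0.073]
ee_rot: [3.142, -0.295, -0.141]
force: [-1.5, 1.0, 2.1]
width: 0.0005
gripper_force: 1.6
```

```bash
python3 - <<'E'
from h import *
needle()
E
```

```text
needle [(np.float64(-48.0), 118), (np.float64(-50.0), 118), (np.float64(-52.0), 122), (np.float64(-46.0), 122), (np.float64(-54.0), 128)]
```

Request:
{"api": "move_arm", "payload": {
  "rows": "0 0 0 -0.0026 0 -0.0097 0;0 0 0 -0.0052 0 -0.0193 0;0 0 0 -0.0052 0 -0.0193 0;0 0 0 -0.005 0 -0.03 0;0 0 0 -0.005 0 -0.03 0;0 0 0 -0.005 0 -0.03 0;0 0 0 0 0 0 0;0 0 0 0 0 0 0"
}}

```text
t: 9.7
eef_pos: [0.4621, 0.212, 0.1967]
ee_rot: [3.141, -0.295, -0.142]
force: [0.9, -0.0, -0.4]
width: 0.0005
gripper_force: 0.0
```

```bash
python3 - <<'E'
from h import *
s=arm.get_state();print(s['eef_pos'].round(3),s['force'].round(2)); needle('n4')
E
```

```text
[0.462 0.212 0.197] [ 0.93 -0.02 -0.44]
needle [(np.float64(-136.0), 133), (np.float64(-138.0), 135), (np.float64(-134.0), 144), (np.float64(-140.0), 149), (np.float64(18.0), 155)]
```

View pics/n4.png

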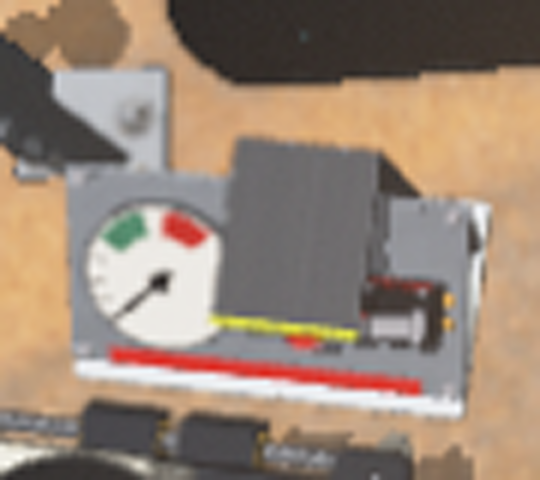

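The needle is back at rest (-136 degrees, tip near (118,315) in the crop), and the arm is clear.

```bash
python3 -c "
from station import arm
print(arm.job_done())"
```

```text
the job is handed in; nothing more can be done
None
```

I pressed the red switch until it clicked, held its needle in the green band for about a second, and let the lever spring fully back; the needle never reached red, nothing else was touched, and the job is handed in.

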